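# Sweep the round stone blanks through the fence gate

## Robot

A 7-joint arm with a two-finger parallel gripper is mounted at the origin on the work surface. World frame = base frame: x ahead of the robot, y to its left, z up, the work surface at z = 0. Lengths are in m, angles in rad, forces in N, time in s.
With the tool pointing down it reaches from about 0.4 to 0.85 m from the base axis. Payload 4.5 kg.
Tool frame: the origin (TCP) lies midway between the tips of the shut fingers; the grasp point (between the pads) lies 19 mm behind it; z points along the fingers, y is the line along which they close (so a half turn about z gives the same grasp; the last joint's range is limited). The gripper opens to 88 mm and grips with 3 to 60 N. Pads are 18 mm wide; open, the fingers measure 123 mm over their backs; the gripper's body (75 mm by 187 mm) begins 45 mm behind the grasp point.
Start: joints at [1.163, 0.689, -0.195, 1.565, 0.157, 0.902, -0.215], TCP at [0.267, -0.565, 0.239] pointing down, gripper open.
Joint ranges: [-3.01, 3.01], [-0.46, 2.08], [-1.47, 1.51], [0.13, 2.56], [-1, 4.14], [0.04, 2.09], [-2.66, 2.66]. Speed limits (rad/s): [2.57, 2.57, 3.14, 3.14, 3.14, 3.14, 3.14].

## Interface

Orientations are given as [roll, pitch, yaw] about the fixed x, y, z axes, in that order (R = Rz(yaw) Ry(pitch) Rx(roll)).
In Python, from bench import robot gives the robot as it stands.
- The arm moves only by the tool drive_tool, never from a script. Its argument "increments" is a list of rows, each a list of 5 numbers: the shift along the tool's x, y, z in cm, then the turn about the tool's z in degrees, then the opening, from 0 (shut) to 1 (fully open). In form: [[dx, dy, dz, yaw, hand], ...]. A call has 1 to 20 rows; each row shifts and turns the commanded pose from where the row before left it, along the tool's axes as they then stand; what a row does not reach is not made up. A row lasts 1/8 s, in which the tool goes at most 62.5 mm and 10.7 degrees, less where a joint would pass 70% of its speed; a pose out of reach is approached as far as the arm can. A call with a gripper value outside its range is refused whole. The fingers move at their own pace and stop on an object; "squeeze" is the grip in N (left out, the last holds). Time passes only in rows, so rows that do not move let the fingers close. It gives the time, the measured TCP pose, the force, the opening and the grip force at its end, in the units of the state.
- robot.read_state(): the state, without advancing time (a new reading comes with each control period).
- robot.snapshot(name): name is "scene" or "top" or "wrist"; returns a dict with "pixels" (420x560x3 uint8, red, green, blue), "mtx" (3x3 intrinsics, pixels), "dist" ([k1, k2, p1, p2, k3] as OpenCV has them; the pictures are not rectified), "T" (4x4, takes a point from camera to world coordinates). Camera axes: x right, y down, z forward; pixel columns grow to the right and rows downward; lengths in m; the calibration is good to about 2 mm. A picture is of the moment at which its call begins. There is no depth.
- robot.close_job(): hands the job in; it is judged then, once.
The state is a dict: "t": time; "qpos": joint angles; "qd": joint speeds; "joint_torque": joint torques, N m; "tcp_pos": TCP position; "tool_rot": TCP orientation; "force": force on the tool from outside, world axes, zero at the start; "wrist_torque": the same for the moment, N m; "opening": finger opening in m; "grasp_force": force on a finger pad.
Only numpy, scipy, OpenCV 4.12 (cv2) and the standard library are available. Lean on these libraries where they do the work, as an engineer would, in place of code of your own. Each camera call takes 0.05 s, during which the arm holds its last target. There are 200 camera calls.

## Task

On the deck of the stone saw, sweep the three round stone blanks with your fingertips through the gate in the fence, one at a time, so that each drops into the slot behind it before the next goes through. Only slide them along the deck: do not lift or carry them. Leave the square blank and all the other things where they are.

Things in the scene. Friction and masses are not known exactly. Their poses are not given: they have to be found in the camera images.
- sawtable: fixed grey bench-top saw; level deck 300 mm (x) by 440 mm (y -180 to 260), 80 mm high; origin at bench height, +y leads through the gate. Across the deck at y 100 to 108 mm runs an aluminium fence 20 mm high, from x -142 to 142, with one 46 mm gap (the gate) at x = 0. Behind it: clamp knobs 33 mm high at x -92 and 92, y 140, and a still half-round blade 44 mm high at y 222. Place and yaw vary
- gate (a point): centre of the gate at deck height, in the middle of the fence's thickness; axes as the saw's (+y leads through the gate)
- slot (a point): centre of the slot's mouth, level with the deck, 28 mm beyond the gate's centre; axes as the saw's. The slot is a pocket 60 mm (x) by 56 mm (y), 72 mm deep; it begins in the gate, mid fence, and has 20 mm high walls on its other three sides. A blank tips in once its centre is past the middle of the gate
- disc0: round stone blank, a flat disc 36 mm across and 12 mm thick, lying loose on the deck; about 33 g; origin at the centre of its underside, z is its axis. The three are alike
- disc1: round stone blank, a flat disc 36 mm across and 12 mm thick, lying loose on the deck; about 33 g; origin at the centre of its underside, z is its axis. The three are alike
- disc2: round stone blank, a flat disc 36 mm across and 12 mm thick, lying loose on the deck; about 33 g; origin at the centre of its underside, z is its axis. The three are alike
- square: square stone blank 34 by 34 by 12 mm of the same stone, lying loose among the round ones; origin at the centre of its underside; to be left alone
- nut: loose steel thumb nut, round, 28 mm across and 38 mm high, standing on the deck before the fence on its +x side; origin at the centre of its underside; to be left alone
- stub: loose stone bar 16 by 50 by 16 mm (x, y, z) lying on the deck before the fence on its -x side; origin at the centre of its underside; to be left alone
- brush: hand brush lying along its x on the bench beside the saw, on the world's -y side; origin on the bench under it; to be left alone
- jar: closed glass jar 70 mm across and 100 mm high on the bench, on the world's +y side; origin at the centre of its underside; to be left alone
- cup: white cup 84 mm across and 85 mm high on the bench, on the world's +y side; origin at the centre of its underside; to be left alone
- stick0: wooden stick 150 by 14 by 14 mm lying in a shallow wooden tray on the bench, on the world's -y side; origin at the centre of its underside; to be left alone
- stick1: wooden stick 140 by 14 by 14 mm beside the other in the wooden tray; origin at the centre of its underside; to be left alone

How it is judged:
On the way, in this order (a step that is already met when the one before it is completed fails the run):
1. a first round blank has dropped into the slot (((horizontal distance between disc0 and slot below 0.042 m and z of disc0 in the frame of slot below -0.012 m) or (horizontal distance between disc1 and slot below 0.042 m and z of disc1 in the frame of slot below -0.012 m) or (horizontal distance between disc2 and slot below 0.042 m and z of disc2 in the frame of slot below -0.012 m))), for 0.2 s.
2. a second round blank has dropped in ((((horizontal distance between disc0 and slot below 0.042 m and z of disc0 in the frame of slot below -0.012 m) and (horizontal distance between disc1 and slot below 0.042 m and z of disc1 in the frame of slot below -0.012 m)) or ((horizontal distance between disc0 and slot below 0.042 m and z of disc0 in the frame of slot below -0.012 m) and (horizontal distance between disc2 and slot below 0.042 m and z of disc2 in the frame of slot below -0.012 m)) or ((horizontal distance between disc1 and slot below 0.042 m and z of disc1 in the frame of slot below -0.012 m) and (horizontal distance between disc2 and slot below 0.042 m and z of disc2 in the frame of slot below -0.012 m)))), for 0.2 s.
3. the third round blank has dropped in (horizontal distance between each of disc0, disc1, disc2 and slot below 0.042 m and z of each of disc0, disc1, disc2 in the frame of slot below -0.012 m), for 0.2 s.
At the end, for the whole second after the job is handed in: all three round blanks lie at rest in the slot, their centres more than 12 mm below the deck; they went in one after another (each at least 0.2 s before the next); the square blank and the other loose things are within 20 mm of where they were (all of step 3 and linear speed of each of disc0, disc1, disc2 below 0.02 m/s and distance of each of square, nut, stub, brush, jar, cup, stick0, stick1 from where it was at the start of the episode below 0.02 m); the robot touches nothing.
It fails at once if a round blank is lifted (more than 15 mm above the deck) (z of any of disc0, disc1, disc2 in the frame of slot above 0.015 m).
It fails at once if a round blank is pushed with the arm or the gripper's body instead of the fingers (contact force between the arm and disc0 above 1 N or contact force between the arm and disc1 above 1 N or contact force between the arm and disc2 above 1 N).
It fails at once if the square blank or another bystander is moved by more than 20 mm (distance of any of square, nut, stub, brush, jar, cup, stick0, stick1 from where it was at the start of the episode above 0.02 m).
It also fails if it takes over 72 s, if anything falls off the work surface, if the arm or the gripper's body presses on something with over 40 N, if the wrist force passes 120 N, or if a joint passes its speed limit or range.

## Working session

There is one attempt and no reset: what is moved stays moved. The work goes in short steps, Python scripts to look and compute and a tool call to move; the robot and the scene stay as the last step left them, time stands still between calls to the robot, and variables do not carry over. Pictures are saved under pics/ and viewed, at most 12 in all, crops included, and the job is handed in when it is done.

Besides the shell and the picture viewer there is one more tool, called as name(argument=value, ...) on one line, values as JSON. drive_tool: Moves the arm, as the interface text tells. Its arguments: {"type":"object","properties":{"increments":{"type":"array","items":{"type":"array","items":{"type":"number"}}},"squeeze":{"type":"number"}},"required":["increments"]}

```bash
mkdir -p pics; ls; cat > h.py <<'E'
import cv2, numpy as np
from bench import robot
def snap(n,f=None):
    s=robot.snapshot(n); s={k:np.array(v) for k,v in s.items()}
    if f: cv2.imwrite('pics/'+f,s['pixels'][:,:,::-1])
    return s
def ray(s,uv,z):
    p=cv2.undistortPoints(np.array(uv,float).reshape(-1,1,2),s['mtx'],s['dist']).reshape(-1,2)
    d=np.c_[p,np.ones(len(p))]@s['T'][:3,:3].T; o=s['T'][:3,3]
    return o+d*((z-o[2])/d[:,2])[:,None]
def proj(s,P):
    Ti=np.linalg.inv(s['T']); return cv2.projectPoints(np.array(P,float).reshape(-1,1,3),cv2.Rodrigues(Ti[:3,:3])[0],Ti[:3,3],s['mtx'],s['dist'])[0].reshape(-1,2)
E
python3 - <<'E'
from h import *
for n in ['scene','top']:
    s=snap(n,n+'0.png'); print(n,s['T'].round(3).tolist(),s['mtx'][0,0])
print(robot.read_state())
E
```

```text
pics
scene [[0.859, 0.288, -0.423, 1.227], [0.512, -0.456, 0.728, -1.121], [0.017, -0.842, -0.539, 0.907], [0.0, 0.0, 0.0, 1.0]] 446.9385337385876
top [[-0.014, -0.977, 0.215, 0.223], [-1.0, 0.012, -0.01, 0.002], [0.007, -0.215, -0.977, 1.6], [0.0, 0.0, 0.0, 1.0]] 524.5449464704977
{'t': 0.1, 'qpos': array([ 1.16280539,  0.68989119, -0.19456053,  1.56623202,  0.15731785,
        0.90249   , -0.21507771]), 'qd': array([-8.38316366e-04, -1.78689856e-03, -2.39784155e-03, -4.17027788e-03,
       -2.58088209e-05, -1.43203428e-03, -7.70166706e-04]), 'joint_torque': array([-3.68624707e-03, -5.28494167e+01, -1.27160456e+00, -1.53837347e+01,
       -5.25699975e-02,  1.94429289e-03,  2.54447787e-05]), 'tcp_pos': array([ 0.26696187, -0.56449579,  0.23799896]), 'tool_rot': array([-3.13997086e+00,  1.06217493e-04,  4.41930930e-01]), 'force': array([ 0.81235599,  0.11286159, -0.96974485]), 'wrist_torque': array([-0.00522114,  0.02605857, -0.03791911]), 'grasp_force': 0.0, 'opening': 0.08799666121242854}
```

View pics/top0.png

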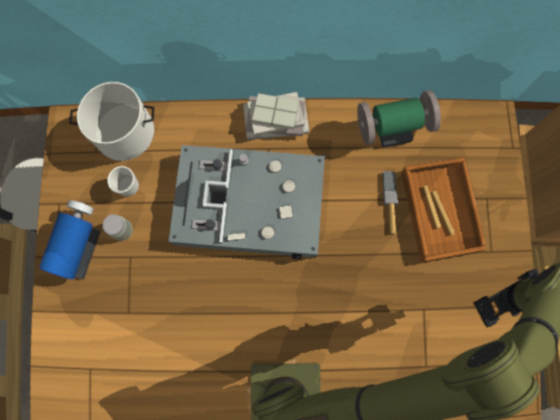

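View pics/scene0.png

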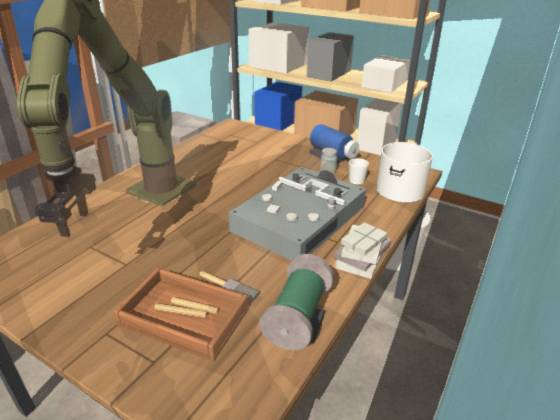

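The top view shows the saw with corners near (182,147), (325,157), (318,255) and (170,243). The fence is near column 228 and the slot near (213,194). The discs appear at (275,167), (288,187) and (267,233), the square at (286,212), the nut at (243,160) and the stub at (236,237). Next I'll take precise blobs and an enlarged crop.

```bash
python3 - <<'E'
from h import *
s=snap('top'); im=s['pixels']
c=im[135:270,160:335]; cv2.imwrite('pics/crop.png',cv2.resize(c[:,:,::-1],None,fx=4.5,fy=4.4,interpolation=cv2.INTER_CUBIC))
hsv=cv2.cvtColor(im,cv2.COLOR_RGB2HSV)
# deck corners: grey low sat
m=((hsv[:,:,1]<70)).astype(np.uint8); 
m[:, :165]=0;m[:,335:]=0;m[:142]=0;m[262:]=0
m=cv2.morphologyEx(m,cv2.MORPH_OPEN,np.ones((5,5)))
cn=max(cv2.findContours(m,0,2)[0],key=cv2.contourArea)
r=cv2.minAreaRect(cn);print(r, cv2.boxPoints(r))
print(ray(s,cv2.boxPoints(r),.08).round(4))
b=((im.min(2)>150)).astype(np.uint8);b[:,:165]=0;b[:,335:]=0;b[:142]=0;b[262:]=0
n,l,st,ce=cv2.connectedComponentsWithStats(b)
for i in range(1,n):
    if st[i,4]>15: print(st[i],ce[i].round(1),ray(s,[ce[i]],.092).round(4)[0])
E
```

```text
((246.39703369140625, 201.33822631835938), (149.48146057128906, 103.84705352783203), 4.398705959320068) [[167.8941  247.37646]
 [175.85883 143.8353 ]
 [324.89996 155.29999]
 [316.93524 258.84116]]
[[ 0.4424  0.3375  0.08  ]
 [ 0.7633  0.3246  0.08  ]
 [ 0.7197 -0.1325  0.08  ]
 [ 0.4042 -0.0999  0.08  ]]
[203 149  30  93 445] [219.2 194.5] [0.5975 0.1858 0.092 ]
[241 155   6   5  24] [243.1 157. ] [0.7131 0.1154 0.092 ]
[270 161  11  10  91] [275.2 165.5] [0.685  0.0188 0.092 ]
[284 181  11  11  95] [289.  185.8] [ 0.6217 -0.0215  0.092 ]
[280 206  13  12 127] [285.8 211.4] [ 0.5442 -0.011   0.092 ]
[262 227  12  11 101] [267.7 231.9] [0.4836 0.0425 0.092 ]
[228 233  17   7  89] [236.  236.1] [0.4722 0.135  0.092 ]
```

View pics/crop.png

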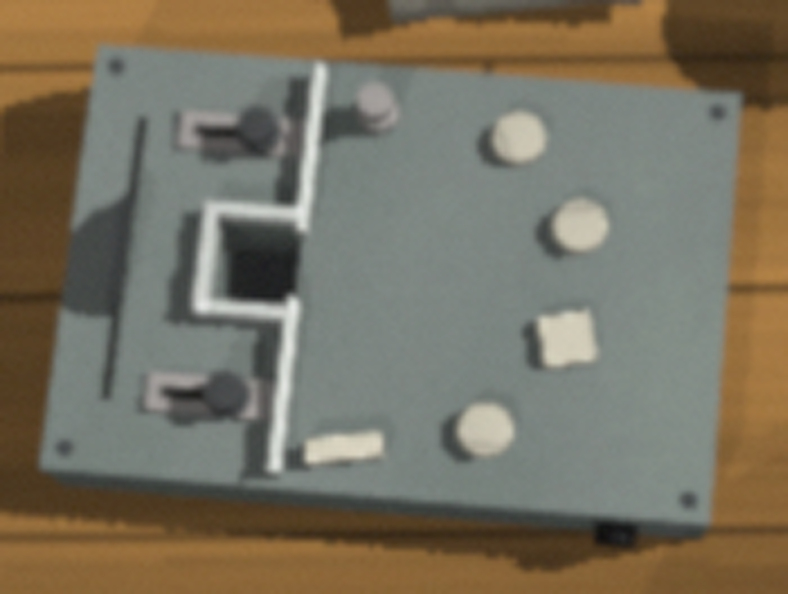

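The enlarged crop shows the fence centreline ends near (231,149) and (221,242) in full-image pixels. All blanks, the nut and the stub are clearly separated. Now I'll compute everything in the saw frame.

```bash
cat > frame.py <<'E'
from h import *
def saw(s,a,b):
    A,B=ray(s,[a,b],.10)[:,:2]; L=np.linalg.norm(A-B); ex=(A-B)/L; ey=np.array([-ex[1],ex[0]])
    return (A+B)/2,ex,ey,L
E
python3 - <<'E'
from frame import *
s=snap('top')
g,ex,ey,L=saw(s,(231.3,149.1),(221.1,242.3))
print('gate',g,'len',L,'yaw',np.degrees(np.arctan2(ex[1],ex[0])))
# check: deck corners from crop, screws
c=np.array([(98,45),(742,93),(705,525),(40,470)])/[4.5,4.4]+[160,135]
W=ray(s,c,.08)[:,:2]; print('corners saw',np.c_[(W-g)@ex,(W-g)@ey+.104].round(4).tolist())
e=np.array([(303,228),(293,299)])/[4.5,4.4]+[160,135]
W=ray(s,e,.10)[:,:2]; print('gate edges',np.c_[(W-g)@ex,(W-g)@ey].round(4).tolist())
for n,p in dict(B=(289,185.8),A=(275.2,165.5),C=(267.7,231.9),sq=(285.8,211.4),stub=(236,236.1)).items():
    w=ray(s,[p],.092)[0,:2]; print(n,w.round(4),((w-g)@ex).round(4),((w-g)@ey).round(4))
E
```

```text
gate [0.59466037 0.16407792] len 0.2842612811856103 yaw -5.414801438208649
corners saw [[0.1496, 0.2606], [0.1498, -0.1796], [-0.1515, -0.1751], [-0.1513, 0.2614]]
gate edges [[0.0243, -0.0007], [-0.025, 0.0006]]
B [ 0.6217 -0.0216] 0.0444 -0.1823
A [0.6852 0.0189] 0.1038 -0.136
C [0.4836 0.0425] -0.0991 -0.1315
sq [ 0.544 -0.011] -0.0339 -0.1791
stub [0.4722 0.135 ] -0.1192 -0.0405
```

drive_tool(increments=[[3.4, -1.9, 0, 0, 0.27], [3.4, -1.9, 0, 0, 0.27], [3.4, -1.9, 0, 0, 0.27], [3.4, -1.9, 0, 0, 0.27], [3.4, -1.9, 0, 0, 0.27], [3.4, -1.9, 0, 0, 0.27], [3.4, -1.9, 0, 0, 0.27], [3.4, -1.9, 0, 0, 0.27], [3.4, -1.9, 0, 0, 0.27], [3.4, -1.9, 0, 0, 0.27], [3.4, -1.9, 0, 0, 0.27], [3.4, -1.9, 0, 0, 0.27], [3.4, -1.9, 0, 0, 0.27], [3.4, -1.9, 0, 0, 0.27], [3.4, -1.9, 0, 0, 0.27], [3.4, -1.9, 0, 0, 0.27], [0, 0, 0, 0, 0.27]])

```text
t: 2.33
tcp_pos: [0.6304, -0.0528, 0.2383]
tool_rot: [-3.139, -0.002, 0.448]
force: [0.3, 0.0, 0.6]
opening: 0.0237
grasp_force: 0.0
```

drive_tool(increments=[[0, 0, 1, -9, 0.27], [0, 0, 1, -9, 0.27], [0, 0, 1, -9, 0.27], [0, 0, 1, -9, 0.27], [0, 0, 1, -9, 0.27], [0, 0, 1, -9, 0.27], [0, 0, 1, -9, 0.27], [0, 0, 1, -9, 0.27], [0, 0, 1, -7, 0.27], [0, 0, 0, 0, 0.27]])

```text
t: 3.58
tcp_pos: [0.6278, -0.0591, 0.1477]
tool_rot: [-3.139, 0.0, 1.818]
force: [0.1, -0.3, 0.5]
opening: 0.0238
grasp_force: 0.0
```

```bash
python3 - <<'E'
from frame import *
s=snap('wrist','w1.png'); st=robot.read_state(); print(st['tcp_pos'],st['tool_rot'])
print(proj(s,[[.6217,-.0216,.092],[.5947,.1641,.08],[.544,-.011,.092],[*st['tcp_pos']]]).round(0))
E
```

```text
[ 0.62840834 -0.05871115  0.14839754] [-3.14029922e+00  2.59273514e-04  1.81724566e+00]
[[ 286.  173.]
 [ 321. -158.]
 [ 170.  127.]
 [ 282.  265.]]
```

View pics/w1.png

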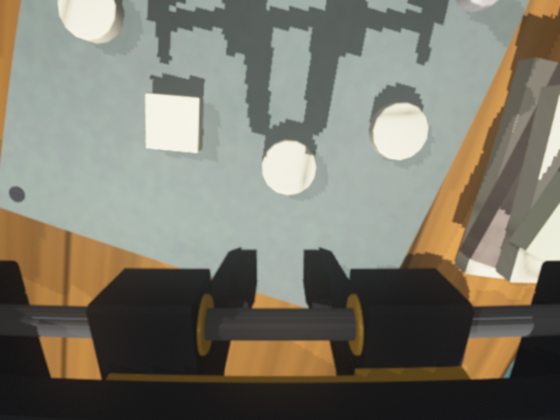

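The wrist view shows the target disc centred at (289,165), nearly ahead of the finger gap, and the square at (173,123). I'll descend, then push.

drive_tool(increments=[[0, 0.2, 2, 0, 0.27], [0, 0.2, 2, 0, 0.27], [0, 0, 1.5, 0, 0.27], [0, 0, 0.8, 0, 0.27], [0, 0, 0, 0, 0.27]])

```text
t: 4.25
tcp_pos: [0.6325, -0.0565, 0.0849]
tool_rot: [-3.14, -0.0, 1.821]
force: [0.1, -0.9, 0.2]
opening: 0.0237
grasp_force: 0.0
```

drive_tool(increments=[[0.8, 0, 0, 0, 0.27], [0.8, 0, 0, 0, 0.27], [0.9, 0, 0, 0, 0.27], [1, 0, 0, 0, 0.27], [1, 0, 0, 0, 0.27], [1, 0, 0, 0, 0.27], [1, 0, 0, 0, 0.27], [1, 0, 0, 0, 0.27], [1, 0, 0, 0, 0.27], [1, 0, 0, 0, 0.27], [1, 0, 0, 0, 0.27], [1, 0, 0, 0, 0.27], [1, 0, 0, 0, 0.27], [1, 0, 0, 0, 0.27], [1, 0, 0, 0, 0.27], [0, 0, 0, 0, 0.27]])

```text
t: 6.25
tcp_pos: [0.5967, 0.0856, 0.0857]
tool_rot: [3.142, -0.001, 1.823]
force: [-0.2, 0.2, -0.5]
opening: 0.0234
grasp_force: 0.0
```

```bash
cat >> frame.py <<'E'
g=np.array([.5947,.1641]); a=np.radians(-5.41); ex=np.array([np.cos(a),np.sin(a)]); ey=np.array([-ex[1],ex[0]])
def rep(s,f=None):
    st=robot.read_state(); t=np.array(st['tcp_pos'])[:2]; p=st['tool_rot'][2]
    tx=np.array([np.cos(p),np.sin(p)]); ty=np.array([np.sin(p),-np.cos(p)])
    print('t',st['t'],'tcp saw',((t-g)@ex*100).round(2),((t-g)@ey*100).round(2),'z',st['tcp_pos'][2],'head off ey deg',(np.degrees(p)-90+5.41).round(1))
    im=s['pixels']; m=(im.min(2)>150).astype(np.uint8); m[320:]=0
    n,l,q,ce=cv2.connectedComponentsWithStats(m)
    for i in range(1,n):
        if q[i,4]>400 and q[i,2]<110:
            w=ray(s,[ce[i]],.090)[0,:2]; print(q[i],'saw cm',((w-g)@ex*100).round(2),((w-g)@ey*100).round(2),'tool cm',((w-t)@tx*100).round(2),((w-t)@ty*100).round(2))
E
python3 - <<'E'
from frame import *
rep(snap('wrist','w2.png'))
E
```

```text
t 6.3 tcp saw 0.96 -7.9 z 0.08565063703905597 head off ey deg 19.8
[ 490    0   42  113 1350] saw cm 6.47 5.27 tool cm 10.53 9.64
[427  34  29  31 528] saw cm 3.86 4.0 tool cm 10.22 6.75
[ 140   88   59   36 1446] saw cm -6.07 -2.07 tool cm 7.87 -4.64
[ 251   93   80   31 1741] saw cm -1.3 -0.48 tool cm 7.75 0.38
[499 102  61  44 741] saw cm 9.02 2.47 tool cm 7.03 11.09
[261 144  52  30 850] saw cm -0.66 -2.39 tool cm 5.73 0.34
[ 253  190   57  117 5509] saw cm 0.54 -6.75 tool cm 1.22 -0.01
[518 270  21  35 436] saw cm 13.65 -4.56 tool cm -1.16 13.07
```

View pics/w2.png

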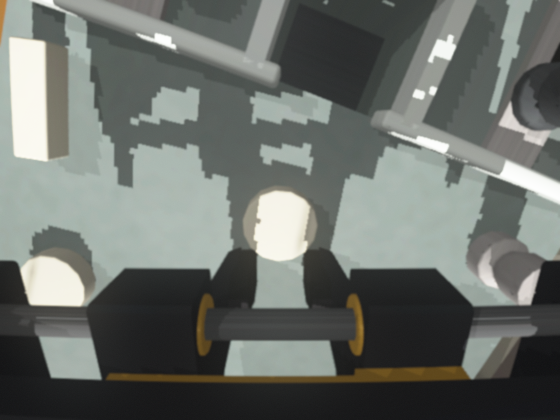

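The wrist view shows the disc cradled between the fingertips at (280,223). The gate edges are at (278,75) and (385,120). I'll back off 1 cm, square up to the gate and push through.

drive_tool(increments=[[-1, 0, 0, 0, 0.27], [0, 0, 0, 10, 0.27], [0, 0, 0, 9.8, 0.27], [0, -1.2, 0, 0, 0.27], [0, 0, 0, 0, 0.27]])

```text
t: 6.92
tcp_pos: [0.5861, 0.0748, 0.0856]
tool_rot: [-3.14, 0.001, 1.478]
force: [0.0, -0.3, -0.2]
opening: 0.0238
grasp_force: 0.0
```

```bash
python3 - <<'E'
from frame import *
s=snap('wrist','w3.png');rep(s)
E
```

```text
t 6.975 tcp saw 0.06 -8.95 z 0.08569528035361829 head off ey deg 0.1
[427   0  36  17 544] saw cm 6.63 2.71 tool cm 11.65 6.58
[ 469    0   91   31 1487] saw cm 9.66 2.56 tool cm 11.49 9.61
[  74   97   59   35 1611] saw cm -7.88 -1.55 tool cm 7.41 -7.93
[ 324   98   46   34 1014] saw cm 2.64 -1.63 tool cm 7.32 2.58
[ 199  100   66   32 1611] saw cm -2.13 -1.63 tool cm 7.31 -2.18
[ 227  151   81  157 7065] saw cm -0.37 -7.05 tool cm 1.9 -0.43
```

drive_tool(increments=[[0.8, 0, 0, 0, 0.27], [0.8, 0, 0, 0, 0.27], [0.8, 0, 0, 0, 0.27], [0.8, 0, 0, 0, 0.27], [0.8, 0, 0, 0, 0.27], [0.8, 0, 0, 0, 0.27], [0.8, 0, 0, 0, 0.27], [0.8, 0, 0, 0, 0.27], [0.5, 0, 0, 0, 0.27], [0.5, 0, 0, 0, 0.27], [0, 0, 0, 0, 0.27], [0, 0, 0, 0, 0.27]])

```text
t: 8.48
tcp_pos: [0.5947, 0.1488, 0.0857]
tool_rot: [3.142, 0.0, 1.475]
force: [-1.1, -1.2, -0.7]
opening: 0.0236
grasp_force: 0.0
```

```bash
python3 - <<'E'
from frame import *
s=snap('wrist','w4.png');rep(s)
E
```

```text
t 8.525 tcp saw 0.14 -1.53 z 0.08567319614436085 head off ey deg -0.1
[320   3  31  23 545] saw cm 2.4 9.81 tool cm 11.35 2.24
[   0   29   30  155 2377] saw cm -12.14 5.56 tool cm 7.07 -12.29
[111  98  21  32 504] saw cm -6.86 5.93 tool cm 7.45 -7.01
[118 152  29  30 664] saw cm -6.7 3.57 tool cm 5.09 -6.86
[ 78 170  41  27 464] saw cm -8.16 2.72 tool cm 4.23 -8.31
[442 170  52  27 548] saw cm 8.66 2.63 tool cm 4.18 8.52
[ 251  224   57   84 3601] saw cm -0.04 -1.52 tool cm 0.01 -0.18
```

View pics/w4.png

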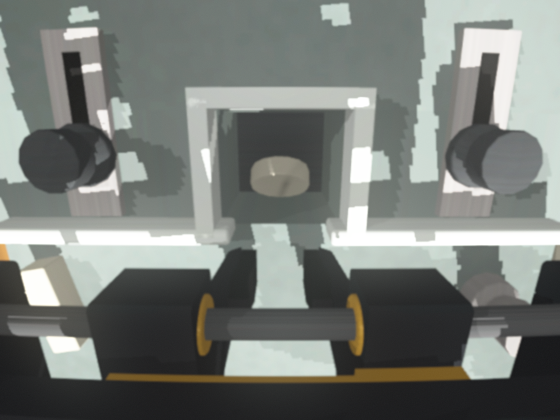

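The wrist view shows the first disc at (280,177), inside the slot. Next is disc A, on the nut's side.

drive_tool(increments=[[-2, 0, 0, 0, 0.27], [0, 0, -2.5, 0, 0.27], [0, 0, -3, 0, 0.27], [-2.4, 2.7, 0, 0, 0.27], [-2.4, 2.7, 0, 0, 0.27], [-2.4, 2.7, 0, 0, 0.27], [-2.4, 2.7, 0, 0, 0.27], [-2.5, 2.9, 0, 0, 0.27], [0, 0, 0, -9.2, 0.27], [0, 0, 0, -9.2, 0.27], [0, 0, 0, -9.2, 0.27], [0, 0, 0, -9.2, 0.27], [0, 0, 0, -9.2, 0.27], [0, 0, 0, -9.2, 0.27], [0, 0, 0, 0, 0.27]])

```text
t: 10.4
tcp_pos: [0.7169, -0.0068, 0.1402]
tool_rot: [-3.14, -0.0, 2.435]
force: [0.1, -0.4, -0.0]
opening: 0.0236
grasp_force: 0.0
```

```bash
python3 - <<'E'
from frame import *
s=snap('wrist','w5.png');rep(s)
E
```

```text
t 10.45 tcp saw 13.79 -15.82 z 0.14033885031861762 head off ey deg 54.9
[ 470    0   66   96 1278] saw cm 12.22 1.17 tool cm 11.06 12.99
[ 402  223   69   46 1544] saw cm 20.93 -7.79 tool cm -1.23 10.67
[ 452  264   54   42 1422] saw cm 25.62 -6.52 tool cm -4.32 14.41
```

View pics/w5.png

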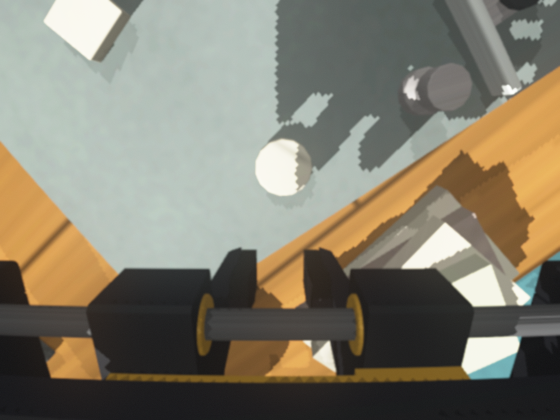

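The wrist view shows disc A at (284,166), straight ahead of the gap. The nut at (437,88) is off the path.

drive_tool(increments=[[0, 0.1, 2, 0, 0.27], [0, 0, 2, 0, 0.27], [0, 0, 1, 0, 0.27], [0, 0, 0.4, 0, 0.27], [0, 0, 0, 0, 0.27], [0.8, 0, 0, 0, 0.27], [0.8, 0, 0, 0, 0.27], [0.9, 0, 0, 0, 0.27], [1, 0, 0, 0, 0.27], [1, 0, 0, 0, 0.27], [1, 0, 0, 0, 0.27], [1, 0, 0, 0, 0.27], [1, 0, 0, 0, 0.27]])

```text
t: 12.08
tcp_pos: [0.6605, 0.0453, 0.0867]
tool_rot: [3.142, 0.0, 2.438]
force: [-0.5, -0.4, 0.1]
opening: 0.0237
grasp_force: 0.4
```

drive_tool(increments=[[1, 0, 0, 0, 0.27], [1, 0, 0, 0, 0.27], [1, 0, 0, 0, 0.27], [1, 0, 0, 0, 0.27], [1, 0, 0, 0, 0.27], [1, 0, 0, 0, 0.27], [1, 0, 0, 0, 0.27], [0, 0, 0, 0, 0.27]])

```text
t: 13.08
tcp_pos: [0.6067, 0.0911, 0.0867]
tool_rot: [-3.141, -0.001, 2.44]
force: [0.5, 0.5, -0.2]
opening: 0.0238
grasp_force: 0.0
```

```bash
python3 - <<'E'
from frame import *
s=snap('wrist','w6.png');rep(s)
E
```

```text
t 13.125 tcp saw 1.94 -7.21 z 0.08667546832905793 head off ey deg 55.2
[ 254  232   61   76 2654] saw cm 2.36 -7.3 tool cm -0.39 0.16
[494 247  40  57 647] saw cm 9.19 2.45 tool cm -0.43 12.07
```

View pics/w6.png

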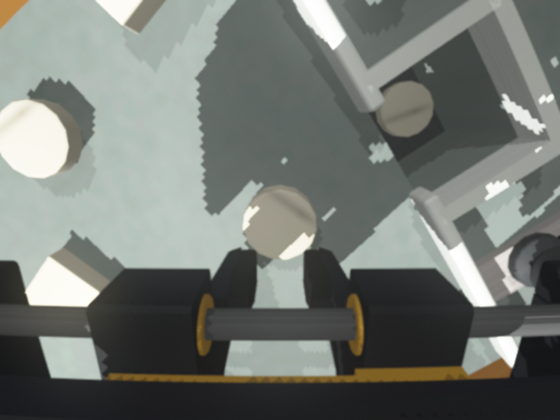

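The wrist view shows disc A cradled at (280,222) and the first disc resting in the slot at (405,108). I'll retreat, turn, align and push.

drive_tool(increments=[[-1.6, 0, 0, 0, 0.27], [-1.6, 0, 0, 0, 0.27], [0, 0, 0, 9.2, 0.27], [0, 0, 0, 9.2, 0.27], [0, 0, 0, 9.2, 0.27], [0, 0, 0, 9.2, 0.27], [0, 0, 0, 9.2, 0.27], [0, 0, 0, 9.2, 0.27], [-0.3, -1.5, 0.1, 0, 0.27], [0, -1.5, 0, 0, 0.27], [0, -1.5, 0, 0, 0.27], [0, 0, 0, 0, 0.27]])

```text
t: 14.62
tcp_pos: [0.5871, 0.0698, 0.0856]
tool_rot: [-3.141, 0.001, 1.475]
force: [0.3, 0.0, 0.2]
opening: 0.0238
grasp_force: 0.0
```

```bash
python3 - <<'E'
from frame import *
s=snap('wrist','w7.png');rep(s)
E
```

```text
t 14.675 tcp saw 0.22 -9.44 z 0.08572652295255397 head off ey deg -0.1
[466   0  94  18 959] saw cm 9.47 2.34 tool cm 11.81 9.22
[  73   97   58   36 1637] saw cm -7.66 -2.03 tool cm 7.39 -7.9
[ 323   99   54   33 1040] saw cm 2.86 -2.17 tool cm 7.27 2.62
[ 196  100   67   32 1636] saw cm -2.09 -2.12 tool cm 7.31 -2.32
[ 237  163   76  145 7019] saw cm -0.1 -7.64 tool cm 1.8 -0.33
```

drive_tool(increments=[[0.8, -0.1, 0, 0, 0.27], [0.8, 0, 0, 0, 0.27], [0.8, 0, 0, 0, 0.27], [0.8, 0, 0, 0, 0.27], [0.8, 0, 0, 0, 0.27], [0.8, 0, 0, 0, 0.27], [0.8, 0, 0, 0, 0.27], [0.8, 0, 0, 0, 0.27], [0.6, 0, 0, 0, 0.27], [0.5, 0, 0, 0, 0.27], [0.3, 0, 0, 0, 0.27], [0, 0, 0, 0, 0.27], [0, 0, 0, 0, 0.27]])

```text
t: 16.3
tcp_pos: [0.5934, 0.1482, 0.0857]
tool_rot: [-3.142, 0.0, 1.475]
force: [-0.3, -0.5, 0.5]
opening: 0.024
grasp_force: 0.0
```

```bash
python3 - <<'E'
from frame import *
s=snap('wrist','w8.png');rep(s)
E
```

```text
t 16.35 tcp saw 0.02 -1.6 z 0.08570454890897206 head off ey deg -0.1
[319   1  30  24 575] saw cm 2.19 9.77 tool cm 11.38 2.15
[   0   33   32  149 2463] saw cm -12.23 5.43 tool cm 7.01 -12.26
[114 101  18  32 402] saw cm -6.9 5.8 tool cm 7.39 -6.93
[120 151  26  30 552] saw cm -6.79 3.53 tool cm 5.12 -6.82
[ 80 168  42  47 565] saw cm -8.09 2.55 tool cm 4.13 -8.12
[445 169  52  27 564] saw cm 8.67 2.63 tool cm 4.24 8.64
[251 179  42  24 843] saw cm -0.38 2.41 tool cm 4.0 -0.41
[ 250  222   58   86 3665] saw cm -0.17 -1.53 tool cm 0.07 -0.2
```

View pics/w8.png

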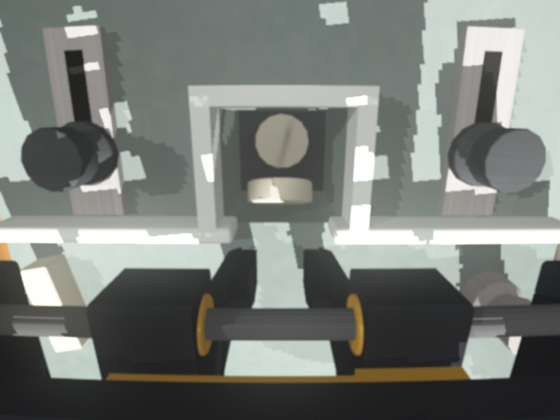

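The wrist view shows the first disc flat at (282,140) and the second tipping into the slot at (280,190). Now disc C.

drive_tool(increments=[[-2, 0, 0, 0, 0.27], [0, 0, -2.5, 0, 0.27], [0, 0, -3, 0, 0.27], [-2.3, -2.6, 0, 0, 0.27], [-2.3, -2.6, 0, 0, 0.27], [-2.3, -2.6, 0, 0, 0.27], [-2.3, -2.6, 0, 0, 0.27], [-2.3, -2.6, 0, 0, 0.27], [0, 0, 0, 9.2, 0.27], [0, 0, 0, 9.2, 0.27], [0, 0, 0, 9.2, 0.27], [0, 0, 0, 9.2, 0.27], [0, 0, 0, 9.2, 0.27], [0, 0, 0, 9.2, 0.27], [0, 0, 0, 0, 0.27]])

```text
t: 18.23
tcp_pos: [0.4508, 0.0251, 0.1408]
tool_rot: [3.141, 0.001, 0.511]
force: [0.6, -0.2, -0.5]
opening: 0.0237
grasp_force: 0.0
```

```bash
python3 - <<'E'
from frame import *
s=snap('wrist','w9.png');rep(s)
E
```

```text
t 18.275 tcp saw -13.02 -15.17 z 0.14082119869404303 head off ey deg -55.2
```

View pics/w9.png

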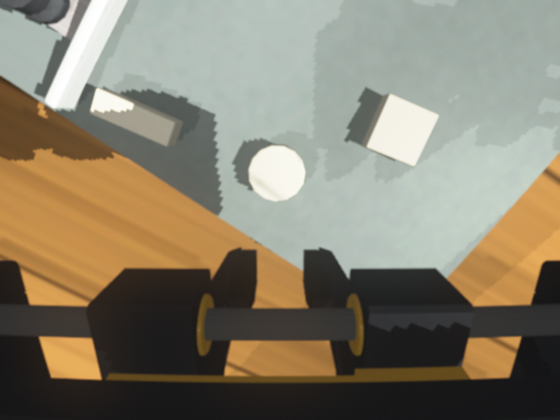

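The wrist view shows disc C at (277,173), ahead of the gap. The stub at (137,117) and the square at (402,130) are clear of the path.

drive_tool(increments=[[0, -0.2, 2, 0, 0.27], [0, 0, 2, 0, 0.27], [0, 0, 1, 0, 0.27], [0, 0, 0.5, 0, 0.27], [0, 0, 0, 0, 0.27], [0.8, 0, 0, 0, 0.27], [0.8, 0, 0, 0, 0.27], [0.9, 0, 0, 0, 0.27], [1, 0, 0, 0, 0.27], [1, 0, 0, 0, 0.27], [1, 0, 0, 0, 0.27], [1, 0, 0, 0, 0.27], [1, 0, 0, 0, 0.27]])

```text
t: 19.9
tcp_pos: [0.516, 0.0653, 0.0857]
tool_rot: [3.142, 0.0, 0.512]
force: [-0.8, -0.4, -0.4]
opening: 0.0235
grasp_force: 0.3
```

drive_tool(increments=[[1, 0, 0, 0, 0.27], [1, 0, 0, 0, 0.27], [1, 0, 0, 0, 0.27], [1, 0, 0, 0, 0.27], [1, 0, 0, 0, 0.27], [1, 0, 0, 0, 0.27], [0.3, 0, 0, 0, 0.27], [0, 0, 0, 0, 0.27]])

```text
t: 20.9
tcp_pos: [0.5706, 0.0959, 0.0857]
tool_rot: [3.141, -0.0, 0.512]
force: [-0.8, -0.5, 0.3]
opening: 0.0237
grasp_force: 0.0
```

```bash
python3 - <<'E'
from frame import *
s=snap('wrist','w10.png');rep(s)
E
```

```text
t 20.95 tcp saw -1.78 -7.04 z 0.08564077181391747 head off ey deg -55.3
[   0    0   40   85 1544] saw cm 0.91 8.56 tool cm 11.1 -11.29
[ 253  270   55   38 1568] saw cm -2.82 -7.74 tool cm -1.25 -0.01
[ 26 275  32  29 418] saw cm -9.91 2.57 tool cm -1.21 -12.53
```

View pics/w10.png

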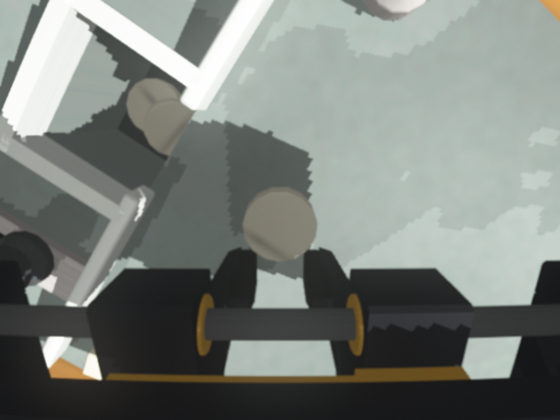

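The wrist view shows disc C cradled at (280,223) and both earlier discs in the slot near (160,110).

drive_tool(increments=[[-1.6, 0, 0, 0, 0.27], [-1.6, 0, 0, 0, 0.27], [0, 0, 0, -9.2, 0.27], [0, 0, 0, -9.2, 0.27], [0, 0, 0, -9.2, 0.27], [0, 0, 0, -9.2, 0.27], [0, 0, 0, -9.2, 0.27], [0, 0, 0, -9.2, 0.27], [-0.5, 1.5, 0, 0, 0.27], [0, 1.5, 0, 0, 0.27], [0, 1.4, 0, 0, 0.27], [0, 0, 0, 0, 0.27]])

```text
t: 22.45
tcp_pos: [0.5864, 0.0704, 0.0857]
tool_rot: [3.141, 0.0, 1.474]
force: [-0.7, 0.6, 0.5]
opening: 0.0237
grasp_force: 0.0
```

```bash
python3 - <<'E'
from frame import *
s=snap('wrist','w11.png');rep(s)
E
```

```text
t 22.5 tcp saw -0.04 -9.39 z 0.08558752176510483 head off ey deg -0.1
[ 467    0   93   19 1048] saw cm 9.5 2.37 tool cm 11.78 9.51
[ 323   96   59   36 1061] saw cm 2.85 -2.1 tool cm 7.3 2.87
[  74   99   57   35 1505] saw cm -7.74 -2.02 tool cm 7.36 -7.72
[ 195  100   68   32 1637] saw cm -2.13 -2.07 tool cm 7.32 -2.11
```

drive_tool(increments=[[0.8, 0, 0, 0, 0.27], [0.8, 0, 0, 0, 0.27], [0.8, 0, 0, 0, 0.27], [0.8, 0, 0, 0, 0.27], [0.8, 0, 0, 0, 0.27], [0.8, 0, 0, 0, 0.27], [0.8, 0, 0, 0, 0.27], [0.8, 0, 0, 0, 0.27], [0.6, 0, 0, 0, 0.27], [0.5, 0, 0, 0, 0.27], [0.3, 0, 0, 0, 0.27], [0, 0, 0, 0, 0.27], [0, 0, 0, 0, 0.27], [0, 0, 0, 0, 0.27], [0, 0, 0, 0, 0.27]])

```text
t: 24.38
tcp_pos: [0.5933, 0.1485, 0.0857]
tool_rot: [3.142, 0.0, 1.475]
force: [-1.0, 0.0, -0.2]
opening: 0.0239
grasp_force: 0.0
```

drive_tool(increments=[[-2, 0, 0, 0, 0.27], [0, 0, -3, 0, 0.27], [0, 0, -3, 0, 0.27], [0, 0, -2, 0, 0.27], [0, 0, 0, 0, 0.27], [0, 0, 0, 0, 0.27], [0, 0, 0, 0, 0.27], [0, 0, 0, 0, 0.27]])

```text
t: 25.38
tcp_pos: [0.5909, 0.1285, 0.1649]
tool_rot: [-3.14, 0.001, 1.475]
force: [-0.6, 0.0, -0.0]
opening: 0.0239
grasp_force: 0.0
```

```bash
python3 - <<'E'
from frame import *
s=snap('wrist')
p=proj(s,[[*(g+.028*ey),.08]])[0].astype(int); print(p)
t=snap('scene')
q=proj(t,[[*(g-.03*ey),.08]])[0].astype(int);print(q)
im=s['pixels'][:320]; im2=t['pixels']
c=cv2.resize(im2[q[1]-50:q[1]+60,q[0]-85:q[0]+85],(420,272),interpolation=cv2.INTER_CUBIC)
o=np.zeros((592,560,3),np.uint8); o[:320]=im; o[320:,:420]=c
cv2.imwrite('pics/fin.png',o[:,:,::-1])
E
```

```text
[280 129]
[304 196]
```

View pics/fin.png

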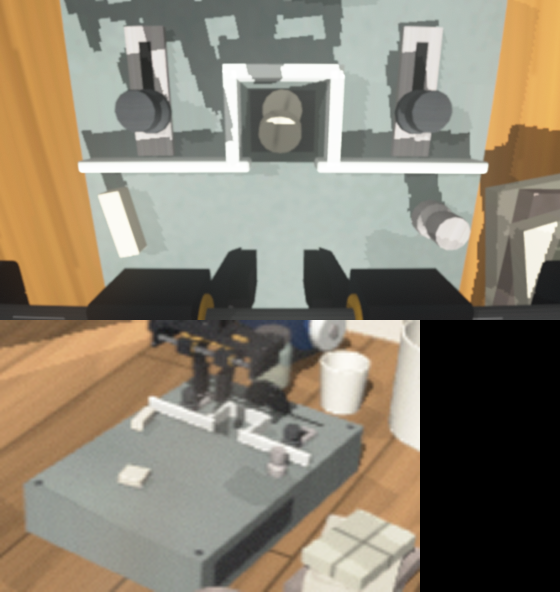

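All three discs are off the deck and in the slot, stacked near (281,115). The square, nut and stub look undisturbed, and the fingers are clear.

```bash
python3 -c "
from bench import robot
print(robot.close_job())"
```

```text
the job is handed in; nothing more can be done
None
```

All three round blanks were swept through the gate into the slot one at a time, the square, nut and stub look unmoved in the final pictures (the bench items were not measured again), and the job is handed in; no verdict came back.

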